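# Sort measured turned parts into their carriers

## Robot

A 7-joint arm with a two-finger parallel gripper is mounted at the origin on the work surface; the furniture and walls round the work are solid. World frame = base frame: x ahead of the robot, y to its left, z up, the work surface at z = 0. Lengths are in mm, angles in degrees, forces in N, time in s.
With the tool pointing down it reaches from about 425 to 875 mm from the base axis. Payload 9.9 kg.
Tool frame: the origin (TCP) lies on the centre line of the jaws, within the pads' length; the fingertips stand 19 mm ahead of it and the grasp point (between the pads) is the TCP (ctrl.tip_extent is the z of the fingertips in the tool frame, in mm); z points along the fingers, y is the line along which they close (so a half turn about z gives the same grasp; the last joint's range is limited). The gripper opens to 85 mm and grips with 20 to 120 N. Pads are 22 mm wide; open, the fingers measure 114 mm over their backs; the gripper's body (76 mm by 85 mm) begins 54 mm behind the grasp point. The pads swing forward as they close: fully open they stand 13 mm farther back than shut.
Start: joints at [-4.801, 32.985, 1.427, 82.34, -0.859, 64.687, -3.237], TCP at [675.003, 0.006, 250.289] pointing down, gripper open.
Joint ranges: [-157.87, 157.87], [-19.46, 123.44], [-87.15, 90], [11.01, 140.99], [-62.26, 242.26], [9.8, 113.94], [-161.44, 161.44]. Speed limits (degrees/s): [127.2, 127.2, 172.46, 172.46, 180, 180, 180].

## Interface

Orientations are given as [roll, pitch, yaw] about the fixed x, y, z axes, in that order (R = Rz(yaw) Ry(pitch) Rx(roll)).
In Python, from rig import ctrl, sense, imaging gives the robot as it stands. Calls block until the motion is done:
- ctrl.move_ptp(position, orientation): joint-space move of the TCP to a pose.
- ctrl.line_to(position, ori=None, speed=150): straight line of the TCP; ori=None keeps the orientation; speed is the mean speed in mm/s.
- ctrl.movej(angles): joint-space move.
- ctrl.let_go() and ctrl.grab(grip_force=None): open the fingers fully, or close them until they stop; grip_force is the grip in N (None keeps the last).
- ctrl.pause(seconds).
- ctrl.solve_ik(position, orientation): joint angles nearest the present ones, or None.
- sense(): the state.
- imaging.get_image(name): name is "scene" or "side" or "wrist"; returns the picture (480x640x3 uint8, blue, green, red); there is no depth.
- imaging.camera_params(name): a dict with "camera_matrix" (3x3 intrinsics, pixels), "pose" (4x4, takes a point from camera to world coordinates); the wrist camera has in their place "hand_eye" (4x4, takes a point from camera to tool coordinates, whose origin is the TCP and whose axes are the flange's). Camera axes: x right, y down, z forward; pixel columns grow to the right and rows downward; lengths in mm; the calibration is good to about 2 mm. A picture is of the moment at which its call begins: read the wrist's pose just before it. camera_params takes no time and is no camera call.
A pose or a line that the arm cannot do raises ctrl.Unreachable and nothing moves.
- ctrl.finish_job(): hands the job in; it is judged then, once.
The state is a dict: "time_s": time; "q": joint angles; "qvel": joint speeds; "joint_torque": joint torques, N m; "eef_pos": TCP position; "orientation": TCP orientation; "ft_force": force on the tool from outside, world axes, zero at the start; "torque": the same for the moment, N m; "width": finger opening in mm; "grip_force": force on a finger pad.
Only numpy, scipy, OpenCV 4.12 (cv2) and the standard library are available. Lean on these libraries where they do the work, as an engineer would, in place of code of your own. Each camera call takes 0.05 s, during which the arm holds its last target. There are 200 camera calls.

## Task

The turned parts from the measuring bench lie mixed up; sort them into their carriers. Thread both rings flat on the ring post, the wide bright ring at the bottom and the red one on top of it, stand the flanged shaft in the wide seat and the stepped pin in the narrow seat of the blue block, and stand the soft brass bush by itself in the felt-lined tray. Lower each part into place right way up as it stands now, never letting one drop.

Things in the scene. Friction and masses are not known exactly. Their poses are not given: they have to be found in the camera images.
- steel_ring: Bright steel turned ring, the wider of the two rings: 60 mm outside, 36 mm hole, 14 mm high, about 0.16 kg, lying flat. Grip it across its outside diameter. Origin: centre of its underside; z up along its axis. Round, so its yaw means nothing.
- red_ring: Red anodised aluminium ring, the narrower of the two: 50 mm outside, 34 mm hole, 12 mm high, about 0.05 kg, lying flat. Grip it across its outside diameter. Origin: centre of its underside; z up along its axis. Round, so its yaw means nothing.
- flanged_shaft: Steel flanged shaft standing on its flange, 50 mm tall, about 0.19 kg: flange 42 mm across from 0 to 8 mm height, then 23 mm diameter up to 34 mm, then a 16 mm spigot up to 50 mm. Origin: centre of its underside; z up along its axis. Round, so its yaw means nothing.
- stepped_pin: Small steel stepped pin standing on its thick end, 34 mm tall, about 0.05 kg: 24 mm diameter from 0 to 14 mm height, then a 14 mm stem up to 34 mm. Origin: centre of its underside; z up along its axis. Round, so its yaw means nothing.
- brass_bush: Yellow brass flanged bush with a bore, standing on its flange, 30 mm tall, about 0.11 kg: flange 38 mm across from 0 to 8 mm height, then a 24 mm sleeve up to 30 mm. Origin: centre of its underside; z up along its axis. Round, so its yaw means nothing.
- ring_post: Ring post, fixed to the bench: round aluminium base 90 mm across with a black rubber pad on it (top of the pad 14 mm above the bench) and one upright steel post in its middle, 16 mm diameter, its top 47 mm above the bench. Origin: centre of its underside, on the post's axis; z up.
- wide_seat (a point): Blue plastic block fixed to the bench, 80 by 150 by 22 mm high, long side within about 0.3 rad of the y axis, with two round blind seats 10 mm deep in its top, their centres 73 mm apart along it. This point is the centre of the floor of the wide seat (59 mm across, the one to the right, towards -y), 12 mm above the bench; the rim is 10 mm higher.
- narrow_seat (a point): Centre of the floor of the narrow seat (41 mm across, the one to the left, towards +y) in the same blue block, 12 mm above the bench; the rim is 10 mm higher.
- lined_tray: Shallow square light-wood tray with grey felt in it, fixed to the bench: 104 by 104 mm outside, 94 by 94 mm inside, walls 14 mm high, top of the felt 7 mm above the bench. Origin: centre of its underside; z up.
- indicator_stand: Dial indicator on a magnetic stand, fixed; not part of the job, only to be kept clear of. Grey base 58 by 50 by 55 mm and a 12 mm post up to 255 mm above the bench, both centred at x = 10, y = 77 mm in its frame; from the post an arm at 200 mm height runs along -y to a 56 mm dial at y = -73 mm. Origin: on the bench; z up.
Not all that is in view belongs to the job. What is shaped like the brass_bush but brown or turquoise is not meant.

How it is judged (in metres and radians):
At the end, for the whole second after the job is handed in: Rings flat on the post, steel on the pad, red on steel (12.5 mm of the axis, 4 mm in height); shaft in the wide seat, pin in the narrow (11.5 mm of centre), feet within 4 mm of the floor; bush on the felt (31 mm of the middle along each side); all upright, released, slower than 0.02 m/s (horizontal distance between each of steel_ring, red_ring and ring_post below 0.0125 m and height (world z) of steel_ring between 0.01 and 0.018 m and angle between each of steel_ring, red_ring, flanged_shaft, stepped_pin, brass_bush's own z axis and vertical below 0.12 rad and height (world z) of red_ring between 0.024 and 0.032 m and horizontal distance between flanged_shaft and wide_seat below 0.0115 m and height (world z) of flanged_shaft between 0.008 and 0.0155 m and horizontal distance between stepped_pin and narrow_seat below 0.0115 m and height (world z) of stepped_pin between 0.008 and 0.0155 m and x of brass_bush in the frame of lined_tray between -0.031 and 0.031 m and y of brass_bush in the frame of lined_tray between -0.031 and 0.031 m and height (world z) of brass_bush between 0.003 and 0.0105 m and linear speed of each of steel_ring, red_ring, flanged_shaft, stepped_pin, brass_bush below 0.02 m/s); the robot touches nothing.
It fails at once if the steel ring is dropped: out of the fingers and moving faster than 0.75 m/s (a fall of about 30 mm) (linear speed of steel_ring above 0.75 m/s and contact force between the fingers and steel_ring below 0.05 N).
It fails at once if the red ring is dropped: out of the fingers and moving faster than 0.75 m/s (a fall of about 30 mm) (linear speed of red_ring above 0.75 m/s and contact force between the fingers and red_ring below 0.05 N).
It fails at once if the flanged shaft is dropped: out of the fingers and moving faster than 0.75 m/s (a fall of about 30 mm) (linear speed of flanged_shaft above 0.75 m/s and contact force between the fingers and flanged_shaft below 0.05 N).
It fails at once if the stepped pin is dropped: out of the fingers and moving faster than 0.75 m/s (a fall of about 30 mm) (linear speed of stepped_pin above 0.75 m/s and contact force between the fingers and stepped_pin below 0.05 N).
It fails at once if the brass bush is dropped: out of the fingers and moving faster than 0.75 m/s (a fall of about 30 mm) (linear speed of brass_bush above 0.75 m/s and contact force between the fingers and brass_bush below 0.05 N).
It also fails if it takes over 112 s, if anything falls off the work surface, if the arm or the gripper's body presses on something with over 40 N, if the wrist force passes 120 N, or if a joint passes its speed limit or range.

## Working session

There is one attempt and no reset: what is moved stays moved. The work goes in short steps, each a Python script; the robot and the scene stay as the last script left them, time stands still between calls to the robot, and variables do not carry over. Pictures are saved under pics/ and viewed, at most 14 in all, crops included, and the job is handed in when it is done.

```bash
mkdir -p pics; ls
python3 - <<'E'
from rig import ctrl,sense,imaging
import cv2,numpy as np
np.set_printoptions(suppress=True,precision=3)
for n in ["scene","side","wrist"]:
    cv2.imwrite(f"pics/{n}0.png",imaging.get_image(n)); print(n,imaging.camera_params(n))
s=sense();print(s['eef_pos'],s['orientation'],s['width'],s['time_s'],ctrl.tip_extent)
E
```

```text
pics
scene {'camera_matrix': array([[566.536,   0.   , 323.455],
       [  0.   , 566.536, 234.869],
       [  0.   ,   0.   ,   1.   ]]), 'pose': array([[  -0.268,    0.578,   -0.771, 1346.786],
       [   0.963,    0.157,   -0.218,  186.446],
       [  -0.005,   -0.801,   -0.599,  686.091],
       [   0.   ,    0.   ,    0.   ,    1.   ]])}
side {'camera_matrix': array([[582.286,   0.   , 323.38 ],
       [  0.   , 582.286, 238.161],
       [  0.   ,   0.   ,   1.   ]]), 'pose': array([[    0.96 ,    -0.187,     0.207,   230.379],
       [   -0.278,    -0.582,     0.764, -1103.947],
       [   -0.022,    -0.792,    -0.611,   878.735],
       [    0.   ,     0.   ,     0.   ,     1.   ]])}
wrist {'camera_matrix': array([[394.409,   0.   , 316.464],
       [  0.   , 394.409, 234.938],
       [  0.   ,   0.   ,   1.   ]]), 'hand_eye': array([[  -0.   ,   -0.958,   -0.287,   71.81 ],
       [   1.   ,   -0.   ,    0.001,   -0.166],
       [  -0.001,   -0.287,    0.958, -123.742],
       [   0.   ,    0.   ,    0.   ,    1.   ]])}
[674.699  -0.025 249.646] [-179.929    0.004   89.997] 85.49399172230328 0.15 19.0
```

View pics/scene0.png

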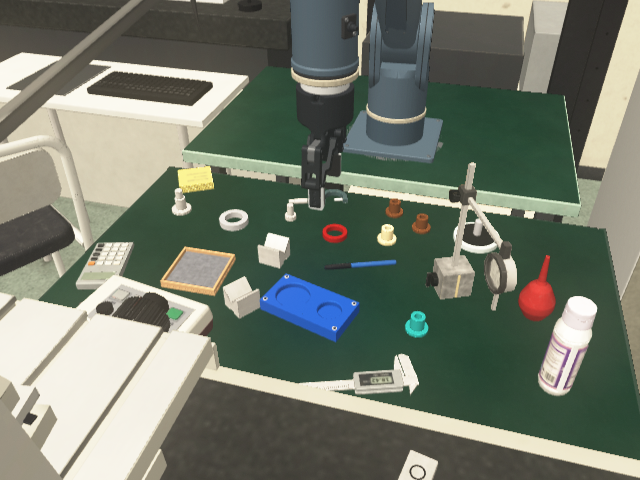

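View pics/side0.png

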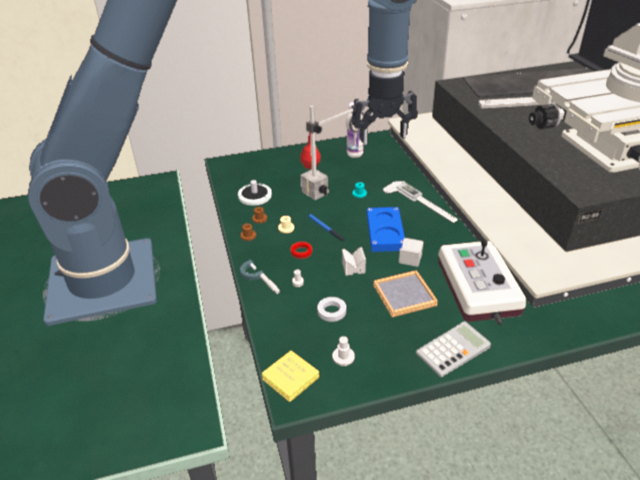

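View pics/wrist0.png

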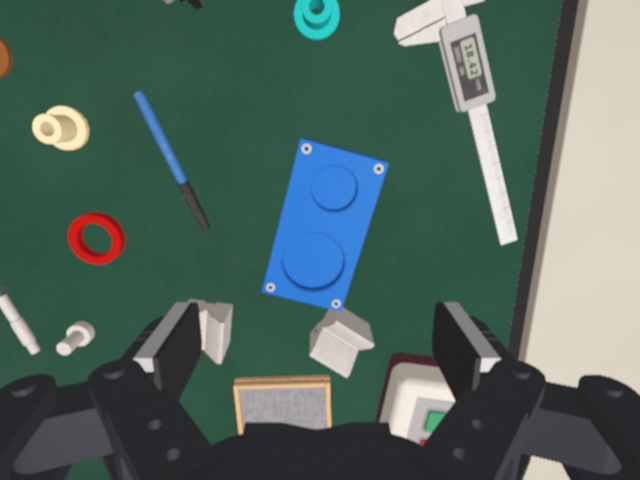

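```bash
cat > h.py <<'E'
from rig import ctrl,sense,imaging
import cv2,numpy as np
from scipy.spatial.transform import Rotation as R
np.set_printoptions(suppress=True,precision=1)
def campose(n,s=None):
    p=imaging.camera_params(n); K=p["camera_matrix"]
    if n!="wrist": return K,p["pose"]
    s=s or sense(); T=np.eye(4); T[:3,:3]=R.from_euler('xyz',s['orientation'],degrees=True).as_matrix(); T[:3,3]=s['eef_pos']
    return K,T@p["hand_eye"]
def px(KT,u,v,z):
    K,T=KT; d=T[:3,:3]@np.linalg.solve(K,[u,v,1]); o=T[:3,3]
    return (o+d*(z-o[2])/d[2])[:2]
def proj(KT,P):
    K,T=KT; P=np.atleast_2d(P); c=(P-T[:3,3])@T[:3,:3]; q=c@K.T; return q[:,:2]/q[:,2:]
E
python3 - <<'E'
from h import *
W,S,D=campose("wrist"),campose("scene"),campose("side")
print("red",px(W,96,236,12),px(S,335,233,8),px(D,301,249,12))
print("bush",px(W,68,128,8),px(S,387,241,4),px(D,286,228,4))
print("pin",px(W,83,331,14),px(S,291,217,5),px(D,298,282,7))
print("narrow",px(W,333,188,22),"wide",px(W,313,260,22), px(S,328,302,22),px(S,294,299,22))
print("tray",px(S,198,270,10),px(D,405,293,12))
print("steel",px(S,234,219,14),px(D,332,308,14))
print("shaft",px(S,181,209,5),px(D,344,356,5))
print("post",px(S,477,236,14),px(D,255,193,14),px(D,254,183,47))
print("ind base",px(S,454,265,55),px(D,315,176,55), "post top",px(D,312,108,255),px(S,472,166,255), "dial", px(D,354,112,200))
print("vblk",px(W,215,335,30),px(W,340,345,30),px(D,354,262,15),px(D,411,252,15))
E
```

```text
red [463.5 -37.6] [461.7 -40. ] [461.5 -43.6]
bush [452.4  62.2] [455.3  64.8] [448.6  59.9]
pin [ 435.  -138.8] [ 427.5 -144.3] [ 427.1 -149.8]
narrow [689.5  10.5] wide [671.3 -58.3] [672.4   2.7] [680.5 -55. ]
tray [ 641.2 -254.2] [ 638.3 -259.7]
steel [ 477.2 -251.2] [ 473.8 -258.3]
shaft [ 460.6 -381.4] [ 460.4 -383. ]
post [406.  234.7] [402.2 227.9] [402.3 226.2]
ind base [559.2 198.4] [564.1 196.8] post top [561.3 191.2] [565.3 199.6] dial [689.5 245.8]
vblk [ 574.8 -133.9] [ 698.  -145.1] [ 565.2 -130.8] [ 704.  -136.8]
```

Run:
```python
from h import *
import json
for n,p in [("wA",[540,-250,250]),("wB",[450,100,260])]:
    ctrl.move_ptp(p,[180,0,90]); s=sense(); im=imaging.get_image("wrist"); cv2.imwrite(f"pics/{n}.png",im)
    json.dump({k:list(s[k]) for k in("eef_pos","orientation")},open(n+".json","w")); print(s['eef_pos'],s['orientation'],s['time_s'])
```

```text
[ 541.2 -248.3  250. ] [180.   -0.1  90.1] 1.25
[450.6  99.2 260. ] [180.    0.   89.9] 2.6583
```

View pics/wA.png

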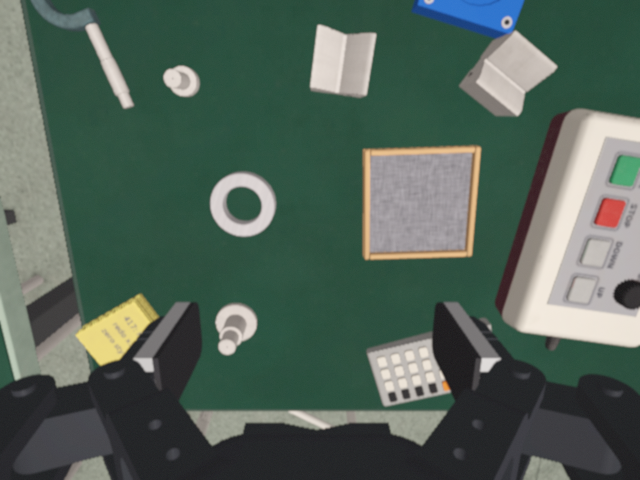

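View pics/wB.png

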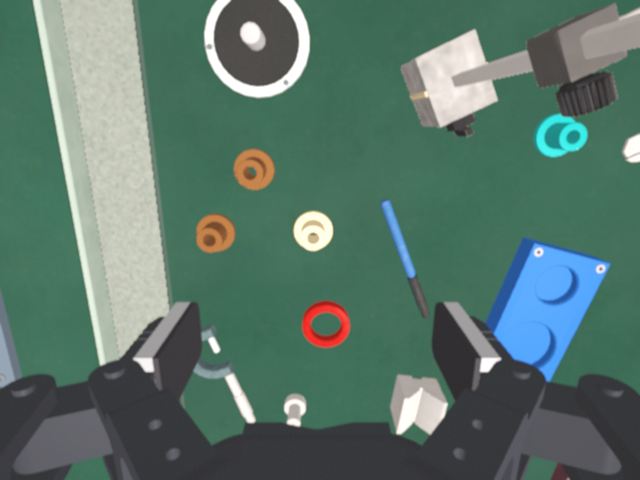

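Run:
```python
from h import *
import json
A,B=[campose("wrist",json.load(open(n+".json"))) for n in("wA","wB")]
print("steel",px(A,243,204,14)); print("pin",px(A,183,81,14),px(B,294,404,14)); print("shaft",px(A,236,323,8))
print("tray",[px(A,*p,14) for p in [(364,149),(480,148),(472,257),(364,259)]],px(A,421,203,7))
print("post base",px(B,257,44,10),px(B,260,44,14),"top",px(B,248,34,47))
print("bush",px(B,313,231,8),"red",px(B,326,325,12),"seats",px(B,555,283,22),px(B,532,343,22))
print("brown",px(B,215,234,8),px(B,254,170,8),"ind base",px(B,455,80,55))
```

```text
steel [ 473.3 -254.1]
pin [ 427.7 -147.3] [ 425.4 -138. ]
shaft [ 458.5 -381.2]
tray [array([ 584. , -203.7]), array([ 687.7, -202.6]), array([ 692.5, -306.1]), array([ 587.9, -308.3])] [ 640.8 -254.3]
post base [399.7 231.2] [402.8 230.5] top [398.1 232.3]
bush [447.4  62.4] red [460.8 -39.8] seats [688.1  12.2] [675.8 -55.6]
brown [350.1  59.5] [391.7 122.7] ind base [558.8 198.2]
```

```bash
cat >> h.py <<'E'
def snap(n):
    s=sense(); im=imaging.get_image("wrist"); cv2.imwrite(f"pics/{n}.png",im); return campose("wrist",s)
def pick(x,y,z,yaw,force=40,lift=120,hov=110):
    ctrl.move_ptp([x,y,hov],[180,0,yaw]); ctrl.line_to([x,y,z],ori=[180,0,yaw],speed=80); ctrl.pause(.1)
    s=sense(); print("down",s['eef_pos'],s['ft_force'])
    ctrl.grab(force); s=sense(); print("grip",s['width'],s['grip_force'],s['ft_force'])
    ctrl.line_to([x,y,lift],speed=100); s=sense(); print("up",s['width'],s['grip_force'],s['ft_force'],s['time_s'])
E
python3 - <<'E'
from h import *
ctrl.move_ptp([474,-254.5,150],[180,0,90])
pick(474,-254.5,16,90)
ctrl.move_ptp([420,100,150],[180,0,90]); ctrl.move_ptp([402,231,130],[180,0,90]); ctrl.pause(.2)
K=snap("post1"); s=sense(); print(s['eef_pos'],s['orientation'],s['time_s'],proj(K,[[402,231,47],[402,231,14]]))
E
```

```text
down [ 474.3 -254.6   16.5] [-0.6  0.2 -0.1]
grip 59.03079528710772 40.360367079265416 [-2.4  1.2 11. ]
up 58.42748706037131 43.13564739190042 [ 0.9  0.6 -1.6] 7.3917
[402.6 229.7 130.2] [180.    0.   89.9] 9.5833 [[315.1 249.4]
 [315.2 232.6]]
```

View pics/post1.png

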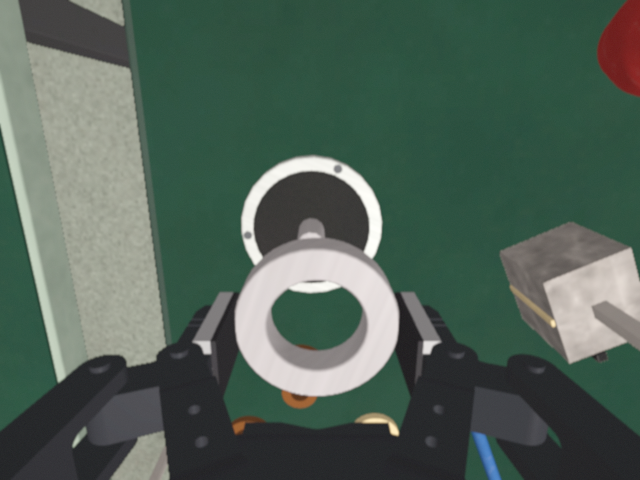

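Run:
```python
from h import *
K=campose("wrist"); print("base",px(K,311.5,224,12),"ring",px(K,318,319,128))
b=px(K,311.5,224,12); b=[(b[0]+401)/2,(b[1]+231)/2]; print(b)
ctrl.line_to([*b,60],speed=100); ctrl.line_to([*b,36],speed=50)
for z in np.arange(35,28,-1):
    ctrl.line_to([*b,z],speed=20); s=sense(); print(z,s['eef_pos'],s['ft_force'],s['width'])
    if s['ft_force'][2]>4: break
ctrl.let_go(); ctrl.pause(.2); ctrl.line_to([*b,130],speed=120)
ctrl.pause(.2);K=snap("post2"); print(sense()['time_s'],proj(K,[[*b,47],[*b,28]]))
```

```text
base [399.6 236.3] ring [403.1 232.6]
[np.float64(400.2838903120432), np.float64(233.65611603387475)]
35 [400.4 233.7  35.1] [-0.3 -0.4 -1.3] 58.80701822258123
34 [400.3 233.6  34. ] [-0.4  0.  -0.9] 58.15303893467239
33 [400.2 233.6  32.9] [-0.5 -0.6 -1.1] 58.365124391474176
32 [400.2 233.6  31.9] [-0.6 -0.6 -1.2] 58.472772738293415
31 [400.3 233.7  31. ] [ 0.3  0.2 -2.8] 58.5283822810172
30 [400.3 233.6  30.8] [-3.2 -1.7 15.6] 58.482757147722474
14.3917 [[317.  251.9]
 [317.  241.4]]
```

View pics/post2.png

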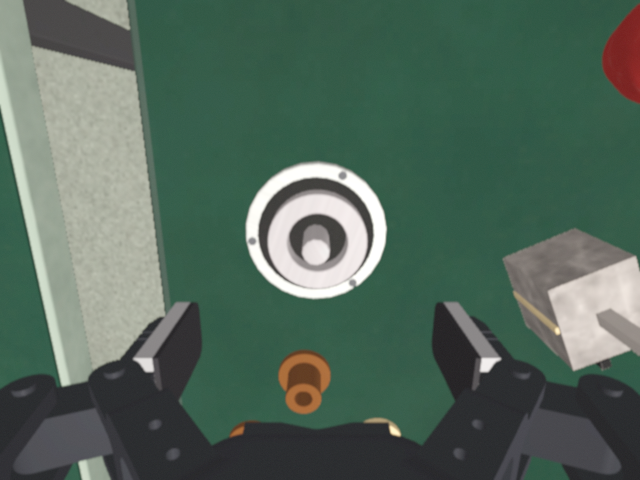

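Run:
```python
from h import *
ctrl.move_ptp([430,90,150],[180,0,90]); 
pick(461.3,-39.8,18,90)
ctrl.pause(.1);K=snap("red1")
ctrl.move_ptp([420,100,160],[180,0,90]); b=[400.3,233.7]
ctrl.move_ptp([*b,110],[180,0,90]); ctrl.line_to([*b,60],speed=80)
for z in np.arange(52,42,-1):
    ctrl.line_to([*b,z],speed=30); s=sense()
    if s['ft_force'][2]>3: break
print(z,s['eef_pos'],s['ft_force'],s['width'])
ctrl.let_go(); ctrl.pause(.2); ctrl.line_to([*b,130],speed=120)
ctrl.pause(.2);K=snap("post3"); print(sense()['time_s'])
im=np.hstack([cv2.imread("pics/red1.png")[150:480,120:520],cv2.imread("pics/post3.png")[100:430,120:520]]);cv2.imwrite("pics/m1.png",im)
```

```text
down [461.6 -39.8  18.4] [ 0.1 -1.3 -0.3]
grip 47.557052483854356 39.577866811305285 [-1.2  0.4 10.3]
up 47.587428786948955 41.16002295166254 [-0.8  0.4  0.3] 18.675
46 [400.3 233.7  46.6] [-2.3 -0.1 10.7] 47.7918530905064
24.5667
```

View pics/m1.png

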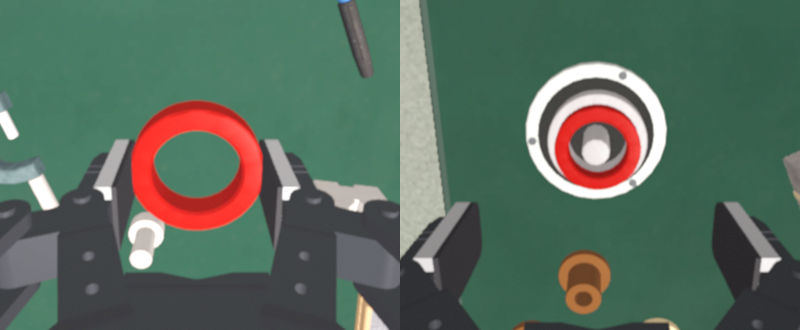

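```bash
cat >> h.py <<'E'
def place(x,y,z,yaw,rng=4):
    ctrl.line_to([x,y,z+8],speed=80)
    for q in np.arange(z+5,z-rng,-1):
        ctrl.line_to([x,y,q],speed=30); s=sense()
        if s['ft_force'][2]>3: break
    print("placed",q,s['eef_pos'],s['ft_force'],s['width'])
    ctrl.let_go(); ctrl.pause(.2); ctrl.line_to([x,y,130],speed=120)
E
python3 - <<'E'
from h import *
ctrl.move_ptp([440,90,140],[180,0,0]); 
pick(448.5,62.5,30,0)
ctrl.move_ptp([640,-255,140],[180,0,0]); place(640,-255,37,0)
ctrl.pause(.1);K=snap("tray1"); print(proj(K,[640,-255,7]))
ctrl.move_ptp([680,-24,150],[180,0,75]); ctrl.pause(.2); K=snap("seat1"); s=sense(); print(s['eef_pos'],s['orientation'],s['time_s'])
for p in [[673,-58,22],[689,10,22]]: print(proj(K,p))
im=np.hstack([cv2.imread("pics/tray1.png")[50:450,120:520],cv2.imread("pics/seat1.png")[50:450,120:520]]);cv2.imwrite("pics/m2.png",im)
E
```

```text
down [448.7  62.6  30.4] [-0.3  1.   0.5]
grip 22.09910896900952 38.93046953933663 [-0.3  0.2  5.6]
up 21.728724685137443 39.17570004537993 [-0.7  0.2 -1.1] 28.6
placed 37 [ 640.1 -255.1   37.4] [-1.2  0.8  3.3] 21.777133955802913
[[315.1 233.3]]
[679.8 -25.7 149.8] [-180.     0.    74.8] 35.925
[[318.5 275.3]]
[[314.9 173.3]]
```

View pics/m2.png

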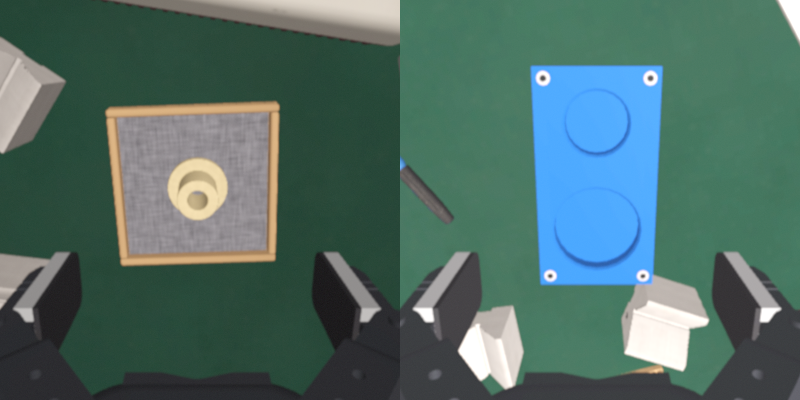

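Run:
```python
from h import *
K=campose("wrist"); w=px(K,317,275,22); n=px(K,317,171,22); print(w,n,np.hypot(*(n-w)))
np.save("n.npy",n)
ctrl.move_ptp([459,-382,150],[180,0,90])
pick(459,-382,32,90,lift=130)
ctrl.move_ptp([*w,140],[180,0,75]); place(*w,44,75); 
ctrl.pause(.1);snap("sh1")
ctrl.move_ptp([427.5,-146,130],[180,0,0]); ctrl.pause(.2); K=snap("pin1"); print(proj(K,[427.5,-146,14]),proj(K,[427.5,-146,34]),sense()['time_s'])
im=np.hstack([cv2.imread("pics/sh1.png")[50:450,120:520],cv2.imread("pics/pin1.png")[50:450,120:520]]);cv2.imwrite("pics/m3.png",im)
```

```text
[672.1 -57.1] [690.7  11.6] 71.09966275127672
down [ 459.3 -382.2   32.6] [ 0.7  0.4 -0.8]
grip 20.03514333849957 39.23535093956161 [-0.8  1.6  3.8]
up 20.27230126312236 39.141575972753344 [-0.4  0.9 -1.9] 40.7333
placed 43 [672.3 -57.2  44.2] [-3.3  0.6 11.2] 20.52442081044613
[[314.7 238.7]] [[314.6 248.8]] 48.3167
```

View pics/m3.png

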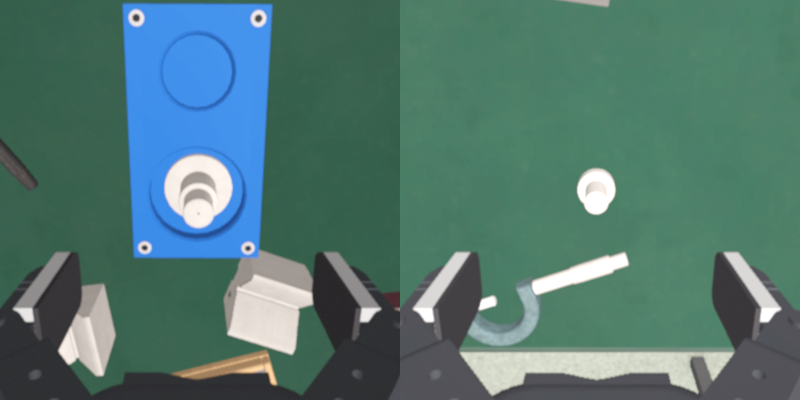

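Run:
```python
from h import *
n=np.load("n.npy")
pick(427.5,-146,35,0)
ctrl.move_ptp([*n,140],[180,0,75]); place(*n,47,75)
ctrl.move_ptp([650,-40,250],[180,0,75]); ctrl.pause(.2); snap("end"); cv2.imwrite("pics/sideend.png",imaging.get_image("side")); print(sense()['time_s'])
a=cv2.imread("pics/end.png")[100:400,150:450]; b=cv2.resize(cv2.imread("pics/sideend.png")[160:320,220:460],None,fx=2,fy=2,interpolation=cv2.INTER_CUBIC)
c=np.zeros((320,780,3),np.uint8); c[:300,:300]=a; c[:,300:]=b; cv2.imwrite("pics/m4.png",c)
```

```text
down [ 427.8 -146.    35.4] [ 0.4 -0.2  0.8]
grip 12.040145805520527 38.95217532670358 [0.5 0.4 3.1]
up 11.876592006868654 38.947627769666724 [-0.2  0.1 -0.9] 51.4167
placed 46 [690.9  11.6  47.1] [-3.3  0.8 10.8] 11.959391758793053
58.2167
```

View pics/m4.png

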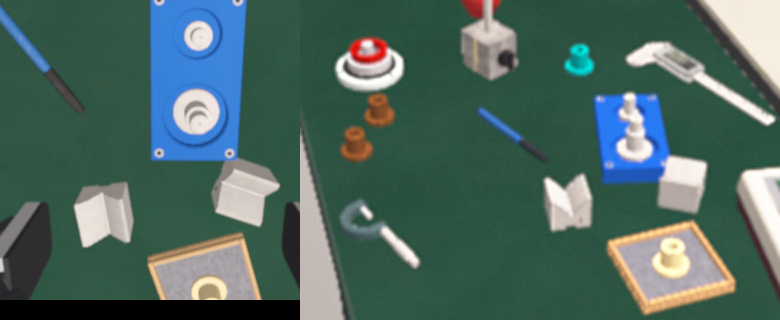

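All five parts are upright in their carriers: both rings are on the post with red on top, the pin and shaft are in the blue block, and the bush is on the felt.

```bash
python3 -c "
from rig import ctrl
print(ctrl.finish_job())"
```

```text
the job is handed in; nothing more can be done
None
```

I handed the job in at about 58 s on the robot's clock, with all five parts upright and released in their carriers in the last pictures; the hand-in gave no verdict.

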